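# Flask in the studio shaker

## Task

Take the round-bottomed flask out of the roll of tape where it leans and set it down gently in the wire ring of the bench shaker, standing upright and centred, and let go. Then swing the shaker's hold-down bar over until it rests fully down in its catch, with the flask still upright. Leave the other things on the table where they are (the roll of tape may shift).

Things in the scene. Friction and masses are not known exactly. Their poses are not given: they have to be found in the camera images.
- flask_bulb (a point): Centre of the ball-shaped bulb of the white ceramic round-bottomed flask; z runs along the neck, out of the mouth. Bulb 84 mm in diameter, no flat foot; whole flask 131 mm tall, about 0.4 kg, weighted at the bottom. It starts leaning 0.45 rad (26 degrees) in a roll of tape, and stays at whatever lean it is left in, in the tape and in the wire ring alike.
- flask_neck (a point): Middle of the flask's neck, on its axis, 62 mm above the bulb centre; axes as flask_bulb. Hold the flask here. The neck is straight, round, 26 mm in diameter, from 42 to 76 mm above the bulb centre; then a lip 29 mm in diameter up to 80 mm, then a cork 20 mm in diameter up to 89 mm.
- tape_foot (a point): Centre of the underside of the roll of paper tape lying flat on the table, in which the flask leans: 98 mm outside, 68 mm inside diameter, 30 mm high, loose, about 0.15 kg. It may be shifted.
- shaker: The bench shaker, fixed: a grey box 190 mm (x) by 140 mm (y) by 50 mm high, origin at the centre of its underside on the table. Its x points from the catch to the bar's hinge. On it, round its z axis, a level ring of 8 mm steel wire, 68 mm inside, top of wire 80 mm up. Hinge posts at x = 62, y = +-34 mm reach 152 mm up; two forked catch posts at x = -62, y = +-15 mm reach 150 mm up.
- ring_seat (a point): On the axis of the shaker's wire ring, 102 mm above the table: where the centre of the flask's bulb lies once the flask is seated in the ring. Axes as the shaker's (x from catch to hinge, z up).
- bar_hinge (a point): Middle of the hold-down bar's level hinge pin on the shaker, 62 mm along x from ring_seat and 42 mm above it. The pin runs along the shaker's y.
- bar_grip (a point): Centre of the black ball, 18 mm in diameter, at the free end of the hold-down bar, 152 mm from the hinge pin. The bar is a flat fork of 8 mm steel rod: two prongs 48 mm apart run to a cross rod 124 mm from the hinge, then a short stem to the ball. Closed, it lies level, prongs either side of the neck, 2 mm clear of a seated bulb, the ball 90 mm from the ring's axis on the catch side.
- bar (a joint): Angle of the hold-down bar (rad): 0 = closed, cross rod fully down in its catch; grows as it swings up and over; 1.57 = upright; starts at 1.65 to 1.88 (stop at 1.95), leaning back away from the ring. The hinge is stiff: the bar stays where it is left, and 1 to 2 N at the ball moves it.
- pot: Bystander: a low white plastic paint pot, 60 mm across and 55 mm tall; loose, to be left alone. Origin at the centre of its underside.
- tin: Bystander: a low tin, 66 mm across and 50 mm tall; loose, to be left alone. Origin at the centre of its underside.
- knife: Bystander: a spatula lying flat; loose, to be left alone. Origin near the middle of its underside.
- bottle_a: Bystander: a white paint bottle, 60 mm across, 150 mm tall; loose, to be left alone. Origin at the centre of its underside.
- bottle_b: Bystander: a white paint bottle, 52 mm across, 120 mm tall; loose, to be left alone. Origin at the centre of its underside.
- mug: Bystander: a white mug, 80 mm across, 90 mm tall, with a handle; loose, to be left alone. Origin at the centre of its underside.
- brush: Bystander: a paint brush lying flat; loose, to be left alone. Origin near the middle of its underside.
There are look-alikes about, which are no part of the job. Leave any orange look-alike of the shaker alone.

How it is judged:
On the way, in this order (a step that is already met when the one before it is completed fails the run):
1. the flask sits in the wire ring, centred and upright, let go, with the bar still open (horizontal distance between flask_bulb and ring_seat below 0.005 m and distance between flask_bulb and ring_seat below 0.006 m and angle between flask_bulb's own z axis and vertical below 0.1 rad and contact force between the fingers and flask below 0.1 N and value of joint bar above 0.8 rad), for 0.2 s.
2. the hold-down bar is down in its catch, the flask still seated upright (horizontal distance between flask_bulb and ring_seat below 0.005 m and distance between flask_bulb and ring_seat below 0.006 m and angle between flask_bulb's own z axis and vertical below 0.1 rad and value of joint bar below 0.05 rad), for 0.2 s.
At the end, for the whole second after the job is handed in: The flask is at rest in the wire ring, its bulb centre within 5 mm sideways and 6 mm in all of the seated point, its neck within 0.1 rad of vertical, and the hold-down bar within 0.05 rad of fully closed; nothing is held (all of step 2 and linear speed of flask below 0.02 m/s and contact force between the fingers and flask below 0.1 N); the robot touches nothing.
It fails at once if the flask is dropped into the ring (it arrives at more than 0.3 m/s) (distance between flask_bulb and ring_seat below 0.01 m and linear speed of flask above 0.3 m/s).
It fails at once if the flask is forced against the shaker with more than 40 N (contact force between flask and shaker above 40 N).
It fails at once if a bystander is shifted more than 30 mm (distance of any of pot, tin, knife, bottle_a, bottle_b, mug, brush from where it was at the start of the episode above 0.03 m).
It also fails if it takes over 64 s, if anything falls off the work surface, if the arm or the gripper's body presses on something with over 40 N, if the wrist force passes 120 N, or if a joint passes its speed limit or range.

## Robot

A 6-joint arm with a two-finger parallel gripper is mounted at the origin on the work surface. World frame = base frame: x ahead of the robot, y to its left, z up, the work surface at z = 0. Lengths are in m, angles in rad, forces in N, time in s.
With the tool pointing down it reaches from about 0.375 to 0.9 m from the base axis. Payload 3.1 kg.
Tool frame: the origin (TCP) lies midway between the tips of the shut fingers; the grasp point (between the pads) lies 19 mm behind it; x points along the fingers, z is the direction in which the jaws open and shut, and the axes are right-handed (so a half turn about x gives the same grasp; the last joint's range is limited). The gripper opens to 85 mm and grips with 20 to 120 N. Pads are 22 mm wide; open, the fingers measure 114 mm over their backs; the gripper's body (76 mm by 85 mm) begins 54 mm behind the grasp point. The pads swing forward as they close: fully open they stand 13 mm farther back than shut.
Start: joints at [1.075, 0.527, 1.433, -0, 1.181, -0.178], TCP at [0.195, 0.594, 0.231] pointing down, gripper open.
Joint ranges: [-3.08, 3.08], [-0.75, 2.2], [0.22, 2.44], [-1.43, 4.57], [0, 2.65], [-2.85, 2.85]. Speed limits (rad/s): [2.79, 2.79, 3.14, 3.14, 3.14, 3.14].

## Interface

Orientations are given as a unit quaternion [x, y, z, w].
In Python, from station import status, snapshot, camera_params, ticket gives the robot as it stands.
- The arm moves only by the tool arm_command, never from a script. Its argument "series" is a list that holds one entry, the list of rows, each a list of 4 numbers: the shift along the tool's x, y, z in mm, then the turn about the tool's x in rad. A call has 1 to 10 rows; each row shifts and turns the commanded pose from where the row before left it, along the tool's axes as they then stand; what a row does not reach is not made up. A row lasts 1/10 s, in which the tool goes at most 50 mm and 8.59 degrees, less where a joint would pass 70% of its speed; a pose out of reach is approached as far as the arm can. A call is refused whole if a number of a shift passes 50 or a number of a turn 0.15, either way. A call with a gripper value outside its range is refused whole. "jaw" is the opening in per cent of the stroke, from 0 (shut) to 100 (fully open), set as the call begins (left out, the last holds). The fingers move at their own pace and stop on an object; "force" is the grip in N (left out, the last holds). Time passes only in rows, so rows that do not move let the fingers close. It gives the time, the measured TCP pose, the force and the opening at its end, in the units of the state.
- status.sense(): the state, without advancing time (a new reading comes with each control period).
- snapshot(name): name is "scene" or "top"; returns the picture (400x640x3 uint8, red, green, blue); there is no depth.
- camera_params(name): a dict with "fovy" (degrees; the focal length in pixels is half the picture's height over the tangent of half this angle, whatever the lens; pixels are square), "cx", "cy" (the principal point, pixels), "extrinsics" (4x4, takes a point from camera to world coordinates). Camera axes: x right, y down, z forward; pixel columns grow to the right and rows downward; lengths in m; the calibration is good to about 2 mm. A picture is of the moment at which its call begins. camera_params takes no time and is no camera call.
- ticket.sign_off(): hands the job in, once; it reports no verdict.
The state is a dict: "t": time; "q": joint angles; "qd": joint speeds; "tau": joint torques, N m; "tcp_pos": TCP position; "tool_rot": TCP orientation; "force": force on the tool from outside, world axes, zero at the start; "ft_torque": the same for the moment, N m; "finger_gap": opening from 0.0 (shut) to 1.0 (fully open).
Only numpy, scipy, OpenCV 4.12 (cv2) and the standard library are available. Lean on these libraries where they do the work, as an engineer would, in place of code of your own. Each camera call takes 0.05 s, during which the arm holds its last target. There are 200 camera calls.

## Working session

There is one attempt and no reset: what is moved stays moved. The work goes in short steps, Python scripts to look and compute and a tool call to move; the robot and the scene stay as the last step left them, time stands still between calls to the robot, and variables do not carry over. Pictures are saved under pics/ and viewed, about 8 in all and at most 12, crops included, and the job is handed in when it is done.

Besides the shell and the picture viewer there is one more tool, called after "Request:" as name(argument=value, ...) on one line, values as JSON. arm_command: Moves the arm, as the interface text tells. Its arguments: {"type":"object","properties":{"series":{"type":"array"},"jaw":{"type":"number"},"force":{"type":"number"}},"required":["series"]}

```bash
ls; mkdir -p pics; python3 - <<'E'
from station import status,snapshot,camera_params
import cv2,numpy as np
np.set_printoptions(precision=4,suppress=True)
for n in("scene","top"):
    cv2.imwrite(f"pics/{n}0.png",cv2.cvtColor(snapshot(n),cv2.COLOR_RGB2BGR))
    p=camera_params(n);print(n,p)
s=status.sense();print(s)
E
```

```text
pics
scene {'fovy': 42.48836257643275, 'cx': 329.33504606753814, 'cy': 203.42530573221293, 'extrinsics': array([[-0.2928,  0.7909, -0.5374,  1.4411],
       [ 0.9562,  0.238 , -0.1706,  0.2825],
       [-0.0071, -0.5638, -0.8259,  1.5019],
       [ 0.    ,  0.    ,  0.    ,  1.    ]])}
top {'fovy': 51.77529472072205, 'cx': 317.9387424507848, 'cy': 202.44025222632504, 'extrinsics': array([[ 0.0003, -0.988 ,  0.1542,  0.3279],
       [-0.9998, -0.0032, -0.0183,  0.0226],
       [ 0.0186, -0.1542, -0.9879,  1.296 ],
       [ 0.    ,  0.    ,  0.    ,  1.    ]])}
{'t': 0.1, 'q': array([ 1.0755,  0.5284,  1.4338, -0.    ,  1.1814, -0.1785]), 'qd': array([ 0.0009, -0.0037, -0.002 ,  0.001 ,  0.0022, -0.0011]), 'tau': array([ -0.0001, -44.3304, -17.8586,  -0.0003,   0.0039,   0.    ]), 'tcp_pos': array([0.1944, 0.5933, 0.2304]), 'tool_rot': array([-0.4152,  0.5732,  0.4146,  0.572 ]), 'force': array([-0.3764,  0.2994, -0.0641]), 'ft_torque': array([ 0.0224, -0.0109,  0.0136]), 'finger_gap': 1.0007243141242679}
```

View pics/scene0.png

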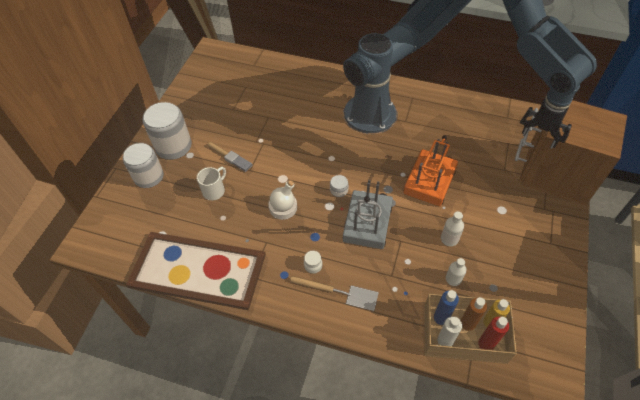

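View pics/top0.png

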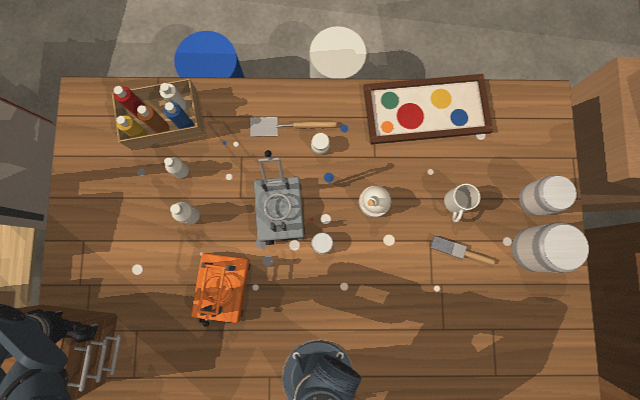

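The scene view shows the flask at (284,203) with its neck up at (290,184), the grey shaker at (369,218) and the orange look-alike at (432,175). In the top view the flask is at (375,201), the grey shaker at (279,208) and the bar ball at about (268,154). Next I'll enlarge both.

```bash
python3 - <<'E'
import cv2,numpy as np
a=cv2.imread("pics/scene0.png");b=cv2.imread("pics/top0.png")
def c(im,x,y,w,h,k):return cv2.resize(im[y:y+h,x:x+w],None,fx=k,fy=k,interpolation=cv2.INTER_CUBIC)
# scene: flask 260..310,170..230 ; shaker 335..405,165..255
A=np.hstack([c(a,250,165,70,65,5),c(b,340,170,70,65,5)])
B=np.hstack([c(a,335,165,80,90,4.375/1),c(b,235,145,80,90,4.375/1)])[:, :700]
B=B[:,:]
m=np.vstack([A,cv2.resize(B,(700,int(B.shape[0]*700/B.shape[1])))])
print(A.shape,B.shape,m.shape)
cv2.imwrite("pics/crop0.png",cv2.resize(m,None,fx=600/m.shape[0],fy=600/m.shape[0]) if m.shape[0]>600 else m)
E
```

```text
(325, 700, 3) (394, 700, 3) (719, 700, 3)
```

View pics/crop0.png

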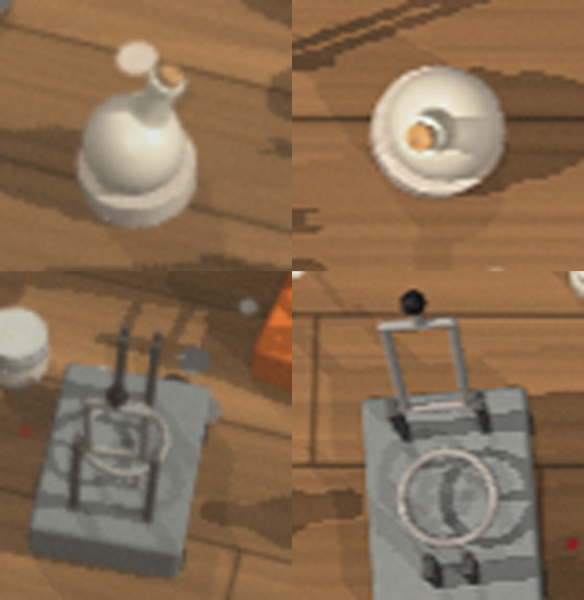

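The crops give rough centres, in full-image pixels:

| Item | Top view | Scene view |
|---|---|---|
| Ring | (277.5, 206.5) | (369.5, 210) |
| Ball | (268, 153) | (367, 199) |
| Cork | (371, 202.5) | – |

I'll refine these with masks and cast rays.

```bash
cat > h.py <<'E'
import cv2,numpy as np
from station import status,snapshot,camera_params
np.set_printoptions(precision=4,suppress=True)
P={n:camera_params(n) for n in("scene","top")}
def ray(n,u,v):
    p=P[n];f=200/np.tan(np.radians(p["fovy"])/2);E=p["extrinsics"]
    d=E[:3,:3]@np.array([(u-p["cx"])/f,(v-p["cy"])/f,1]);return E[:3,3],d/np.linalg.norm(d)
def atz(n,u,v,z):
    o,d=ray(n,u,v);return o+d*(z-o[2])/d[2]
def tri(a,b):
    A=np.zeros((3,3));B=np.zeros(3);R=[ray("scene",*a),ray("top",*b)]
    for o,d in R:
        M=np.eye(3)-np.outer(d,d);A+=M;B+=M@o
    x=np.linalg.solve(A,B);return x,[np.linalg.norm(np.cross(x-o,d)) for o,d in R]
def proj(n,X):
    p=P[n];f=200/np.tan(np.radians(p["fovy"])/2);E=p["extrinsics"];c=E[:3,:3].T@(np.array(X)-E[:3,3])
    return np.array([p["cx"]+f*c[0]/c[2],p["cy"]+f*c[1]/c[2]])
def cen(m,box):
    x,y,w,h=box;s=np.zeros_like(m);s[y:y+h,x:x+w]=m[y:y+h,x:x+w]
    k,l,st,c=cv2.connectedComponentsWithStats(s.astype(np.uint8));i=1+np.argmax(st[1:,4]);return c[i],st[i],(l==i)
E
python3 - <<'E'
from h import *
I={n:cv2.imread(f"pics/{n}0.png").astype(int) for n in P}
H={n:cv2.cvtColor(cv2.imread(f"pics/{n}0.png"),cv2.COLOR_BGR2HSV).astype(int) for n in P}
# cork
ck={}
for n,b in(("scene",(284,177,12,12)),("top",(364,196,12,12))):
    ck[n],st,_=cen((H[n][...,1]>80)&(H[n][...,0]<20)&(H[n][...,2]>120),b);print(n,"cork",ck[n],st)
print("cork",tri(ck["scene"],ck["top"]),"z~.1326 mid")
# flask/tape blob, low saturation bright
for n,b in(("scene",(262,180,42,42)),("top",(352,180,46,42))):
    m=(H[n][...,1]<75)&(H[n][...,2]>120);c,st,l=cen(m,b);print(n,"blob",c,st)
    if n=="top":
        for r in range(st[1],st[1]+st[3],3):
            x=np.where(l[r])[0];print(r,x.min(),x.max(),end="; ")
        print()
# ball: dark
bl={}
for n,b in(("scene",(361,194,12,11)),("top",(262,148,12,11))):
    m=I[n].max(2)<55;bl[n],st,_=cen(m,b);print(n,"ball",bl[n],st)
print("ball",tri(bl["scene"],bl["top"]))
# ring: bright low-sat px in top
c=cv2.cvtColor(cv2.imread("pics/top0.png"),cv2.COLOR_BGR2GRAY)
R0=np.array([277.6,206.5]);pts=[]
for a in np.arange(0,2*np.pi,.15):
    rr=np.arange(9,17,.25);q=R0+rr[:,None]*[np.cos(a),np.sin(a)]
    v=cv2.remap(cv2.cvtColor(cv2.imread("pics/top0.png"),cv2.COLOR_BGR2HSV)[...,2].astype(np.float32),q[:,0].astype(np.float32),q[:,1].astype(np.float32),1).ravel()
    pts.append(q[v.argmax()])
pts=np.float32(pts);e=cv2.fitEllipse(pts);print("ring ellipse",e)
W=atz("top",*e[0],.078);print("ring centre",W)
w=np.array([atz("top",*p,.078)[:2] for p in pts]);print("radii mean/std mm",1e3*np.linalg.norm(w-W[:2],axis=1).mean(),1e3*np.linalg.norm(w-W[:2],axis=1).std(),"expect ~38")
print("ring in scene",proj("scene",W))
# box
m=(H["top"][...,1]<45)&(H["top"][...,2]>70);c,st,l=cen(m,(248,168,62,85));print("box",c,st,cv2.minAreaRect(np.argwhere(l)[:,::-1].astype(np.float32)))
E
```

```text
scene cork [291.6053 181.3421] [287 177   9  12  76]
top cork [370.1622 202.4054] [367 199   7   7  37]
cork (array([ 0.5081, -0.1453,  0.1425]), [np.float64(0.0018878418062580073), np.float64(0.0018878418062579872)]) z~.1326 mid
scene blob [282.8701 201.605 ] [269 180  28  40 762]
top blob [374.6526 201.0197] [359 186  32  31 760]
186 371 378; 189 365 385; 192 362 388; 195 360 389; 198 359 390; 201 359 390; 204 359 389; 207 360 389; 210 361 387; 213 364 384; 216 369 378; 
scene ball [365.8 199.4] [365 198   2   4   5]
top ball [267.7333 153.3333] [265 150   6   7  30]
ball (array([0.6094, 0.1291, 0.2909]), [np.float64(0.0009282596854311814), np.float64(0.0009282596854311619)])
ring ellipse ((276.6792907714844, 206.4697723388672), (24.847917556762695, 25.498409271240234), 42.03766632080078)
ring centre [0.5055 0.123  0.078 ]
radii mean/std mm 37.67099951674372 0.6035788445048416 expect ~38
ring in scene [368.9779 210.9374]
box [277.7599 209.0234] [ 254  168   50   81 2820] ((278.48114013671875, 207.43397521972656), (79.92228698730469, 47.37369155883789), 88.09085083007812)
```

```bash
python3 - <<'E'
from h import *
H=cv2.cvtColor(cv2.imread("pics/top0.png"),cv2.COLOR_BGR2HSV).astype(int)
m=(H[...,1]<75)&(H[...,2]>120);c,st,l=cen(m,(352,180,46,42))
hull=max(cv2.findContours(l.astype(np.uint8),0,1)[0],key=cv2.contourArea);e=cv2.fitEllipse(cv2.convexHull(hull));print(e)
T=atz("top",*e[0],.030);print("tape centre",T)
K=atz("top",370.2,202.4,.133);print("cork",K)
d=(K-T)[:2];print("lean vec",d*1e3,"len",np.hypot(*d)*1e3,"expect ~37; dir deg",np.degrees(np.arctan2(d[1],d[0])))
B=np.array([*T[:2],.0547]);print("bulb scene",proj("scene",B),"cork scene",proj("scene",K))
for a in np.radians([40,60,80,100,120]):
    print(np.degrees(a),proj("scene",B+85e-3*np.array([np.sin(.45)*np.cos(a),np.sin(.45)*np.sin(a),.9])),proj("top",B+85e-3*np.array([np.sin(.45)*np.cos(a),np.sin(.45)*np.sin(a),.9])))
from scipy.spatial.transform import Rotation as R
print(R.from_quat(status.sense()["tool_rot"]).as_matrix())
E
```

```text
((374.44976806640625, 201.114990234375), (30.80177879333496, 32.40371322631836), 69.20664978027344)
tape centre [ 0.5303 -0.1772  0.03  ]
cork [ 0.5101 -0.1487  0.133 ]
lean vec [-20.2297  28.5372] len 34.98014050849677 expect ~37; dir deg 125.33235894359032
bulb scene [281.861 199.403] cork scene [290.0834 183.1608]
40.0 [283.7842 194.5904] [371.4361 185.8811]
59.99999999999999 [287.1785 192.835 ] [368.6469 189.2206]
80.0 [289.6747 190.2847] [367.2026 193.3372]
100.0 [290.9753 187.26  ] [367.2836 197.7383]
119.99999999999999 [290.9369 184.1329] [368.8873 201.8923]
[[-0.0009 -0.9502  0.3115]
 [-0.0018  0.3115  0.9502]
 [-1.      0.0003 -0.002 ]]
```

Checks on these positions:
- **Ring:** measured radius 37.7 mm against 38 expected.
- **Ball:** z is 0.291, which gives a bar angle of about 1.85.
- **Flask lean:** about 125° at (0.530, -0.177). The cork offset is 35 mm against 37 expected, and the scene projections agree.

The tool can only yaw, so I'll jaw along the lean plane and let the fingers straighten the neck. First I'll go up and across.

Request:
arm_command(series=[[[-45,0,0,0],[-45,0,0,0],[-40,0,0,0],[0,-30.3,-34.4,0],[0,-30.3,-34.4,0],[0,-30.3,-34.4,0],[0,-30.3,-34.4,0],[0,-30.3,-34.4,0],[0,-30.3,-34.4,0],[0,-30.3,-34.4,0]]], jaw=100, force=30)

```text
t: 1.1
tcp_pos: [0.3212, 0.2972, 0.3611]
tool_rot: [-0.415, 0.573, 0.415, 0.572]
force: [1.0, 0.4, 0.3]
finger_gap: 1.001
```

Request:
arm_command(series=[[[0,-30.3,-34.4,0],[0,-30.3,-34.4,0],[0,-30.3,-34.4,0],[0,-30.3,-34.4,0],[0,-30.3,-34.4,0],[0,-30.3,-34.4,0],[0,-30.3,-34.4,0],[0,-30.3,-34.4,0],[0,-30.3,-34.4,0],[0,-30.3,-34.4,0]]])

```text
t: 2.1
tcp_pos: [0.5021, -0.1241, 0.3609]
tool_rot: [-0.414, 0.573, 0.415, 0.573]
force: [0.5, -0.1, 0.1]
finger_gap: 0.999
```

Request:
arm_command(series=[[[0,-30.3,-34.4,0.147],[0,0,0,0.147],[0,0,0,0.147],[0,0,0,0.147],[0,0,0,0.147],[0,0,0,0.147],[0,0,0,0.147],[0,0,0,0.147],[0,0,0,0.147],[0,0,0,0.147]]])

```text
t: 3.1
tcp_pos: [0.5197, -0.1642, 0.3608]
tool_rot: [0.079, 0.703, -0.078, 0.702]
force: [1.0, 0.7, 0.6]
finger_gap: 0.999
```

Request:
arm_command(series=[[[-1,0,0,0.147],[0,0,0,0.147],[0,0,0,0.147],[0,0,0,0.147],[0,0,0,0.147],[0,0,0,0],[0,0,0,0]]])

```text
t: 3.8
tcp_pos: [0.5198, -0.1643, 0.362]
tool_rot: [0.323, 0.629, -0.323, 0.629]
force: [0.1, 0.4, -0.6]
finger_gap: 0.995
```

Request:
arm_command(series=[[[40,0,0,0],[40,0,0,0],[40,0,0,0],[40,0,0,0],[30,0,0,0],[25,0,0,0],[20,0,0,0],[15,0,0,0],[12,0,0,0],[0,0,0,0]]])

```text
t: 4.8
tcp_pos: [0.5191, -0.164, 0.0988]
tool_rot: [0.323, 0.63, -0.323, 0.628]
force: [-0.6, -0.2, 0.6]
finger_gap: 1.0
```

```bash
cat > v.py <<'E'
import sys;from h import *
# v.py name  x y z halfpx : crops of both views round a world point, side by side
X=[float(a) for a in sys.argv[2:5]];h=int(sys.argv[5]);o=[]
for n in("scene","top"):
    im=cv2.cvtColor(snapshot(n),cv2.COLOR_RGB2BGR);cv2.imwrite(f"pics/{sys.argv[1]}_{n}.png",im)
    u,v=proj(n,X).round().astype(int);x,y=max(u-h,0),max(v-h,0);k=390/(2*h);print(n,"origin",x,y,"scale",k)
    o.append(cv2.resize(im[y:y+2*h,x:x+2*h],(390,390),interpolation=cv2.INTER_CUBIC))
cv2.imwrite(f"pics/{sys.argv[1]}.png",np.hstack(o));s=status.sense();print(s["t"],s["tcp_pos"],s["force"],s["finger_gap"])
E
python3 v.py a .53 -.177 .1 35
```

```text
scene origin 246 157 scale 5.571428571428571
top origin 343 162 scale 5.571428571428571
4.9 [ 0.5203 -0.1645  0.1005] [-0.0042 -0.5549 -0.5473] 1.0025218304109231
```

View pics/a.png

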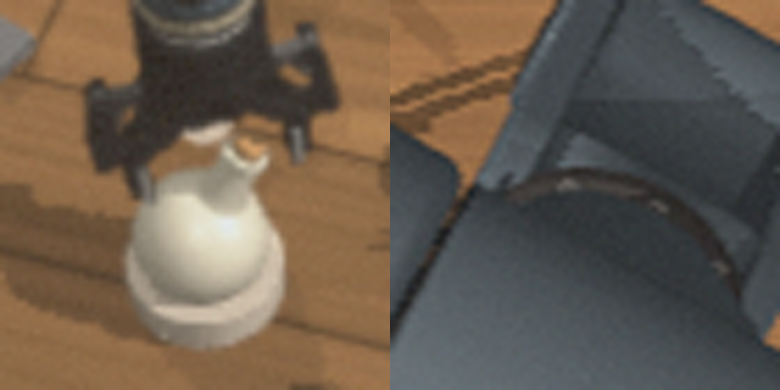

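The left panel (scene) shows the two fingers straddling the leaning neck (cork at crop (250,148)), clear of the bulb. In the right panel (top) the arm hides everything. Now I'll push the neck upright while closing in stages.

Request:
arm_command(series=[[[0,0,0,0],[0,0,0,0],[0,0,0,0],[0,0,3,0],[0,0,3,0],[0,0,3,0],[0,0,3,0],[0,0,2,0],[0,0,2,0],[0,0,0,0]]], jaw=70, force=25)

```text
t: 5.9
tcp_pos: [0.5296, -0.1778, 0.1003]
tool_rot: [0.324, 0.628, -0.324, 0.629]
force: [-0.1, 1.7, 0.8]
finger_gap: 0.7
```

Request:
arm_command(series=[[[0,0,0,0],[0,0,0,0],[0,0,1,0],[0,0,1,0],[0,0,0,0],[0,0,0,0]]], jaw=50)

```text
t: 6.5
tcp_pos: [0.5306, -0.1792, 0.1003]
tool_rot: [0.324, 0.629, -0.324, 0.629]
force: [-0.9, 0.7, 0.2]
finger_gap: 0.499
```

Request:
arm_command(series=[[[0,0,0,0],[0,0,0,0],[0,0,0,0],[0,0,0,0],[0,0,0,0],[0,0,0,0],[0,0,0,0],[0,0,0,0]]], jaw=0, force=40)

```text
t: 7.3
tcp_pos: [0.5305, -0.1791, 0.1003]
tool_rot: [0.324, 0.629, -0.324, 0.629]
force: [0.3, -0.3, -4.5]
finger_gap: 0.295
```

```bash
python3 v.py b .53 -.177 .1 35
```

```text
scene origin 246 157 scale 5.571428571428571
top origin 343 162 scale 5.571428571428571
7.4 [ 0.5305 -0.1791  0.1003] [-0.3203  0.097  -3.7996] 0.29311705250778214
```

View pics/b.png

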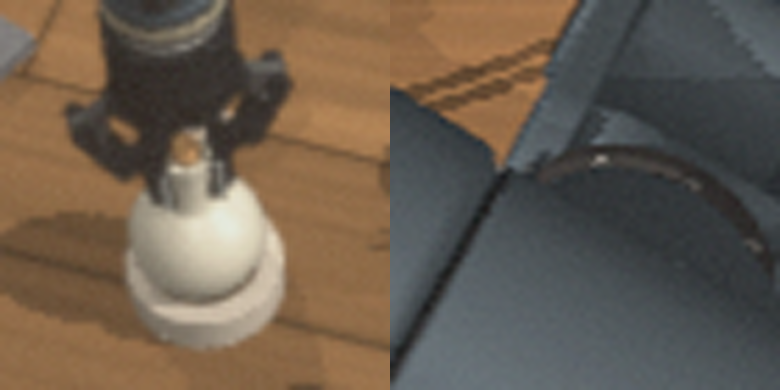

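The jaw is at 0.295 (25 mm) on the neck and the flask looks upright in the scene view, with the cork above the neck at crop (187,150). The wrist reads about 4 N of load. Next I'll lift slowly and yaw the jaws to the shaker's y.

Request:
arm_command(series=[[[-5,0,0,0],[-8,0,0,0],[-12,0,0,0],[-16,0,0,0],[-20,0,0,0],[-20,0,0,0.14],[-20,0,0,0.14],[-15,0,0,0.14],[-9,0,0,0.142],[0,0,0,0]]])

```text
t: 8.4
tcp_pos: [0.5315, -0.1795, 0.228]
tool_rot: [0.486, 0.513, -0.485, 0.516]
force: [0.2, -0.1, -3.1]
finger_gap: 0.297
```

Request:
arm_command(series=[[[0,-0.3,-15,0],[0,-0.6,-30,0],[0,-0.8,-38,0],[0,-0.8,-40,0],[0,-0.8,-40,0],[0,-0.8,-40,0],[0,-0.8,-38,0],[0,-0.6,-32,0],[0,-0.4,-20,0],[0,-0.2,-10,0]]])

```text
t: 9.4
tcp_pos: [0.505, 0.1256, 0.2247]
tool_rot: [0.484, 0.516, -0.485, 0.515]
force: [-0.5, -0.2, -3.3]
finger_gap: 0.295
```

```bash
python3 v.py c .5055 .123 .17 42; python3 -c "
from h import *
from scipy.spatial.transform import Rotation as R
m=R.from_quat(status.sense()['tool_rot']).as_matrix();print(m)"
```

```text
scene origin 329 153 scale 4.642857142857143
top origin 232 160 scale 4.642857142857143
9.5 [0.5058 0.1245 0.2249] [ 0.1167 -0.9029 -2.6797] 0.29016070749280093
[[-0.0016  0.9981  0.0615]
 [ 0.0001  0.0615 -0.9981]
 [-1.     -0.0015 -0.0002]]
```

View pics/c.png

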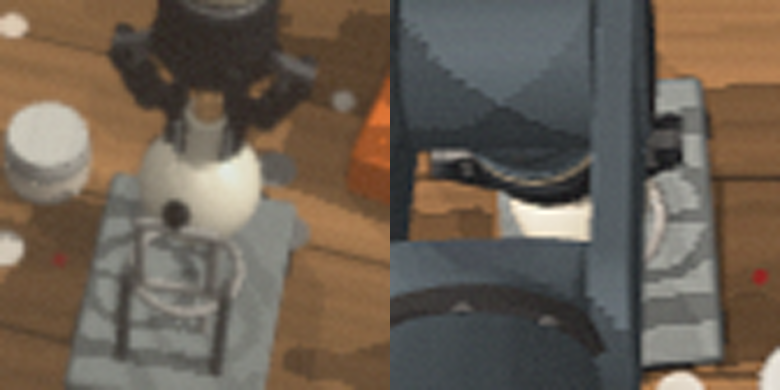

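The scene crop shows the flask held upright above the ring: bulb centre at about (200,180), cork at (208,105), and the open bar and ball in front. Next I'll fit the bulb circle in that view.

```bash
python3 - <<'E'
from h import *
im=cv2.imread("pics/c_scene.png");H=cv2.cvtColor(im,cv2.COLOR_BGR2HSV).astype(int)
m=(H[...,1]<85)&(H[...,2]>135)&(np.arange(640)[None,:]<388);c,st,l=cen(m,(355,172,34,35));print(c,st)
k=np.argwhere(l)
L=[];
for r in range(st[1],st[1]+st[3]):
    x=np.where(l[r])[0]
    if len(x)>18:L+=[(x.min()-.5,r),(x.max()+.5,r)]
L=np.array(L);A=np.c_[2*L,np.ones(len(L))];s=np.linalg.lstsq(A,(L**2).sum(1),rcond=None)[0]
r=np.sqrt(s[2]+s[0]**2+s[1]**2);print("circle",s[:2],r)
print(L[:,0].reshape(-1,2).tolist(), L[0,1])
for b in(.045,.0456,.04):
    B=np.array([.5058,.1245,.2249-b]);print(b,proj("scene",B),"R",proj("scene",B+np.array([-.2928,.9562,-.007])*.042)-proj("scene",B))
ck,s2,_=cen((H[...,1]>80)&(H[...,0]<20)&(H[...,2]>110),(368,169,12,12));print("cork",ck,s2,"exp",proj("scene",[.5058,.1245,.2249+.042]))
E
```

```text
[374.5076 193.9239] [358 184  30  23 394]
circle [372.9743 192.2467] 12.895171134125905
[[359.5, 384.5], [359.5, 384.5], [358.5, 384.5], [357.5, 384.5], [360.5, 385.5], [360.5, 385.5], [360.5, 385.5], [361.5, 384.5], [361.5, 384.5], [367.5, 387.5], [367.5, 387.5]] 187.0
0.045 [371.2488 193.2949] R [13.3267 -0.0008]
0.0456 [371.2374 193.4052] R [13.3227 -0.0008]
0.04 [371.3446 192.3722] R [13.3608 -0.0008]
cork [373.1071 175.5357] [370 173   7   6  28] exp [372.9885 176.5398]
```

Request:
arm_command(series=[[[5,0,1.5,0],[10,0,0,0],[12,0,0,0],[12,0,0,0],[12,0,0,0],[8,0,0,0],[4,0,0,0],[2,0,0,0],[2,0,0,0],[0,0,0,0]]])

```text
t: 10.5
tcp_pos: [0.5072, 0.1217, 0.1584]
tool_rot: [0.485, 0.514, -0.485, 0.514]
force: [-0.2, 0.5, -2.7]
finger_gap: 0.293
```

Request:
arm_command(series=[[[2,0,0,0],[2,0,0,0],[0,0,0,0]]])

```text
t: 10.8
tcp_pos: [0.5068, 0.1216, 0.1542]
tool_rot: [0.485, 0.514, -0.485, 0.514]
force: [-0.5, 0.1, -3.3]
finger_gap: 0.292
```

Request:
arm_command(series=[[[2,0,0,0],[1,0,0,0],[0,0,0,0]]])

```text
t: 11.1
tcp_pos: [0.5068, 0.1216, 0.1511]
tool_rot: [0.485, 0.514, -0.485, 0.514]
force: [-0.1, -0.4, -3.3]
finger_gap: 0.292
```

Request:
arm_command(series=[[[1,-1,-1.3,0],[1,0,0,0],[0,0,0,0]]])

```text
t: 11.4
tcp_pos: [0.5057, 0.1229, 0.1492]
tool_rot: [0.485, 0.514, -0.485, 0.514]
force: [0.1, 0.6, -4.1]
finger_gap: 0.295
```

Request:
arm_command(series=[[[1,0,0,0],[1,0,0,0],[0,0,0,0]]])

```text
t: 11.7
tcp_pos: [0.5058, 0.1228, 0.1472]
tool_rot: [0.485, 0.514, -0.485, 0.514]
force: [-0.6, -0.8, -3.6]
finger_gap: 0.292
```

Request:
arm_command(series=[[[1,0,0,0],[0,0,0,0]]])

```text
t: 11.9
tcp_pos: [0.5058, 0.1227, 0.1463]
tool_rot: [0.485, 0.514, -0.485, 0.514]
force: [-0.5, -0.0, -2.2]
finger_gap: 0.294
```

Request:
arm_command(series=[[[1,0,0,0],[0,0,0,0]]])

```text
t: 12.1
tcp_pos: [0.5056, 0.1226, 0.1457]
tool_rot: [0.485, 0.514, -0.486, 0.514]
force: [-2.2, -1.5, 2.2]
finger_gap: 0.296
```

Request:
arm_command(series=[[[1,0,0,0],[0,0,0,0]]])

```text
t: 12.3
tcp_pos: [0.5053, 0.1225, 0.1451]
tool_rot: [0.485, 0.514, -0.486, 0.514]
force: [-3.8, -1.8, 6.9]
finger_gap: 0.292
```

```bash
python3 v.py d .5055 .123 .12 42
```

```text
scene origin 328 162 scale 4.642857142857143
top origin 234 162 scale 4.642857142857143
12.4 [0.5053 0.1225 0.1451] [-4.1208 -2.5548  6.7511] 0.2948636380839679
```

View pics/d.png

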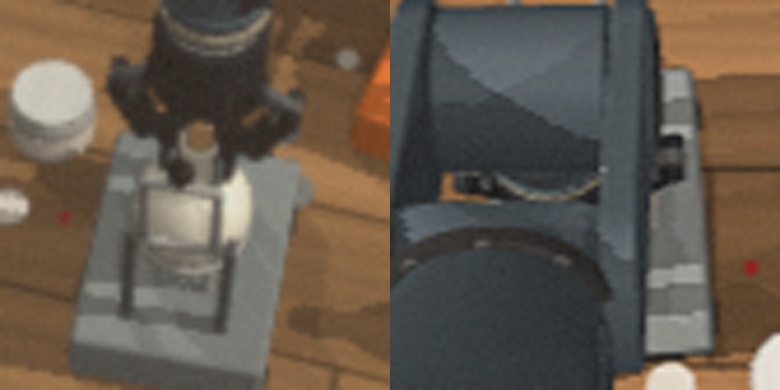

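Contact: vertical force went from -3.3 to +6.9 N, with a side force of (-4, -2) N, so the flask sits about 1–2 mm too far +x/+y. I'll relieve that before releasing.

Request:
arm_command(series=[[[0,-1,0.5,0],[0,-0.5,0.3,0],[0,0,0,0]]])

```text
t: 12.7
tcp_pos: [0.5044, 0.122, 0.1442]
tool_rot: [0.485, 0.514, -0.485, 0.514]
force: [-1.3, -0.7, 0.5]
finger_gap: 0.29
```

Request:
arm_command(series=[[[1,-0.5,0.3,0],[0,0,0,0],[0,0,0,0]]])

```text
t: 13.0
tcp_pos: [0.5042, 0.1219, 0.1439]
tool_rot: [0.486, 0.514, -0.485, 0.514]
force: [-2.4, 0.4, 6.1]
finger_gap: 0.29
```

Seated. I'll open the jaws in small steps.

Request:
arm_command(series=[[[0,0,0,0],[0,0,0,0],[0,0,0,0]]], jaw=36, force=20)

```text
t: 13.3
tcp_pos: [0.5044, 0.1216, 0.1432]
tool_rot: [0.486, 0.514, -0.485, 0.514]
force: [0.2, -0.2, 0.1]
finger_gap: 0.366
```

Request:
arm_command(series=[[[0,0,0,0],[0,0,0,0],[0,0,0,0]]], jaw=55)

```text
t: 13.6
tcp_pos: [0.504, 0.1216, 0.1432]
tool_rot: [0.485, 0.514, -0.485, 0.514]
force: [0.2, 0.8, 1.2]
finger_gap: 0.548
```

Request:
arm_command(series=[[[-5,0,0,0],[-10,0,0,0],[-20,0,0,0],[-30,0,0,0],[-40,0,0,0],[-40,0,0,0],[-40,0,0,0],[-40,0,0,0],[0,0,0,0]]])

```text
t: 14.5
tcp_pos: [0.5071, 0.1218, 0.3756]
tool_rot: [0.489, 0.511, -0.482, 0.518]
force: [0.3, -1.0, 0.2]
finger_gap: 0.549
```

```bash
python3 v.py e .5055 .123 .12 42; python3 - <<'E'
from h import *
o={n:cv2.imread(f"pics/e_{n}.png") for n in P}
ck={}
for n in P:
    H=cv2.cvtColor(o[n],cv2.COLOR_BGR2HSV).astype(int);B=[.5055,.123,.102];T=[.5055,.123,.191]
    u,v=proj(n,T).round().astype(int)
    print(n,"exp bulb",proj(n,B),"exp cork",proj(n,T),"exp ball",proj(n,[.609,.129,.291]))
    try:
        ck[n],st,_=cen((H[...,1]>80)&(H[...,0]<22)&(H[...,2]>120),(u-6,v-6,13,13));print("cork",ck[n],st)
    except Exception as e:print(e)
if len(ck)==2:print(tri(ck["scene"],ck["top"]))
E
```

```text
scene origin 328 162 scale 4.642857142857143
top origin 234 162 scale 4.642857142857143
14.6 [0.504  0.1217 0.37  ] [-0.7711 -0.5893 -0.0105] 0.5499629958794814
scene exp bulb [369.3962 206.9032] exp cork [371.0217 191.0538] exp ball [366.1384 199.2771]
cork [371.0976 189.9756] [368 187   8   7  41]
top exp bulb [276.0141 205.2773] exp cork [273.3256 200.4393] exp ball [268.1125 153.3777]
attempt to get argmax of an empty sequence
```

View pics/e.png

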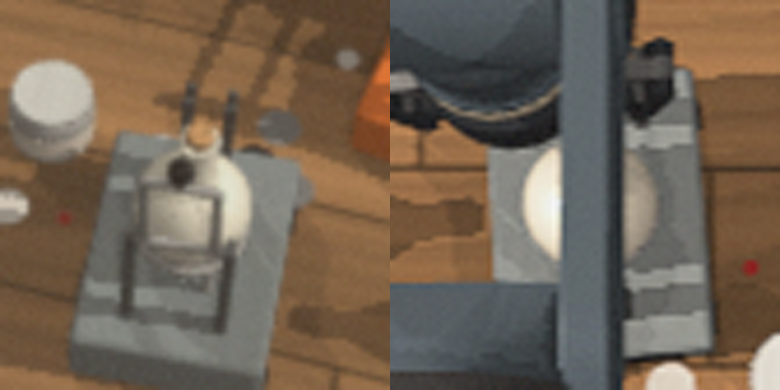

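The scene view shows the flask standing free in the ring: bulb at full-image (369.4,206.8) against (369.4,206.9) expected, and cork within 1 px. The bar is still open. Next I'll go above the ball and grasp it.

Request:
arm_command(series=[[[0,20,0,0],[0,35,0,0],[0,35,-0.5,0],[0,15,-0.3,0],[20,0,0,0],[25,0,0,0],[20,0,0,0],[0,0,0,0]]])

```text
t: 15.4
tcp_pos: [0.6054, 0.1283, 0.2979]
tool_rot: [0.482, 0.517, -0.488, 0.511]
force: [-0.9, 0.6, -0.8]
finger_gap: 0.553
```

```bash
python3 v.py f .609 .129 .291 30
```

```text
scene origin 336 169 scale 6.5
top origin 238 123 scale 6.5
15.5 [0.6081 0.1284 0.3021] [-0.4634 -1.2088  0.1184] 0.5542169784096486
```

View pics/f.png

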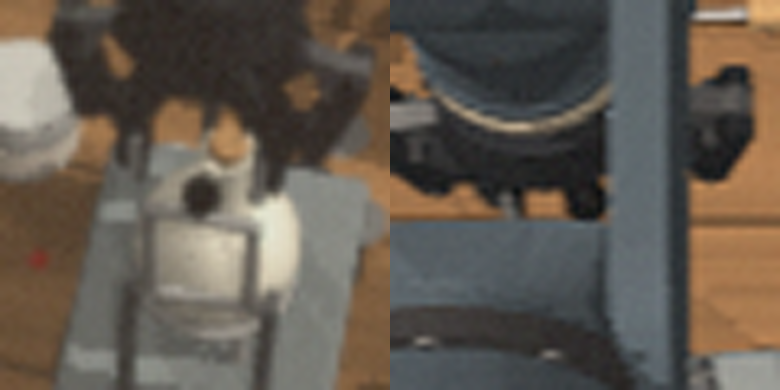

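The ball at crop (202,195) is midway between the fingertips at x ≈ 130 and 270. I'll descend the last bit and close.

Request:
arm_command(series=[[[10,0,0,0],[9,0.5,-0.5,0],[4,0,0,0],[0,0,0,0]]])

```text
t: 15.9
tcp_pos: [0.6087, 0.129, 0.2795]
tool_rot: [0.485, 0.515, -0.486, 0.514]
force: [-0.8, 0.8, 0.1]
finger_gap: 0.551
```

Request:
arm_command(series=[[[0,0,0,0],[0,0,0,0],[0,0,0,0],[0,0,0,0],[0,0,0,0],[0,0,0,0]]], jaw=0, force=20)

```text
t: 16.5
tcp_pos: [0.6095, 0.1301, 0.2809]
tool_rot: [0.486, 0.514, -0.484, 0.514]
force: [0.7, 5.5, 3.1]
finger_gap: 0.188
```

```bash
python3 -c "
import numpy as np
t=np.linspace(1.85,0,21);x=-152*np.cos(t);z=152*np.sin(t)
print([[float(a),float(b)] for a,b in zip((-np.diff(z)).round(1),np.diff(x).round(1))])"
```

```text
[[-3.2, -13.7], [-2.0, -13.9], [-0.7, -14.0], [0.6, -14.0], [1.9, -13.9], [3.2, -13.7], [4.4, -13.3], [5.7, -12.9], [6.8, -12.3], [7.9, -11.6], [9.0, -10.8], [9.9, -9.9], [10.8, -9.0], [11.6, -8.0], [12.3, -6.8], [12.9, -5.7], [13.3, -4.5], [13.7, -3.2], [13.9, -1.9], [14.0, -0.6]]
```

Request:
arm_command(series=[[[-3.2,-13.7,-1,0],[-2.0,-13.9,0,0],[-0.7,-14.0,0,0],[0.6,-14.0,0,0],[1.9,-13.9,0,0],[0,0,0,0]]])

```text
t: 17.1
tcp_pos: [0.5385, 0.1245, 0.2842]
tool_rot: [0.484, 0.514, -0.486, 0.515]
force: [-2.0, -1.6, 4.0]
finger_gap: 0.189
```

Request:
arm_command(series=[[[3.2,-13.7,0,0],[4.4,-13.3,0,0],[5.7,-12.9,0,0],[6.8,-12.3,0,0],[7.9,-11.6,0,0],[0,0,0,0]]])

```text
t: 17.7
tcp_pos: [0.4746, 0.1193, 0.255]
tool_rot: [0.482, 0.514, -0.488, 0.515]
force: [-3.4, -7.7, 2.5]
finger_gap: 0.192
```

Request:
arm_command(series=[[[9.0,-10.8,0,0],[9.9,-9.9,0,0],[10.8,-9.0,0,0],[11.6,-8.0,0,0],[12.3,-6.8,0,0],[0,0,0,0]]])

```text
t: 18.3
tcp_pos: [0.4306, 0.1158, 0.2007]
tool_rot: [0.481, 0.514, -0.488, 0.516]
force: [-2.3, -12.5, 0.4]
finger_gap: 0.193
```

Request:
arm_command(series=[[[12.9,-5.7,1,0],[13.3,-4.5,1,0],[13.7,-3.2,0.5,0],[0,0,0,0]]])

```text
t: 18.7
tcp_pos: [0.4177, 0.1145, 0.1607]
tool_rot: [0.483, 0.515, -0.487, 0.515]
force: [-1.2, -5.7, -1.0]
finger_gap: 0.19
```

Request:
arm_command(series=[[[10,-1.4,0,0],[7,-0.7,0,0],[6,-0.4,0,0],[4,0,0,0],[0,0,0,0]]])

```text
t: 19.2
tcp_pos: [0.4153, 0.1143, 0.1342]
tool_rot: [0.483, 0.515, -0.487, 0.515]
force: [-1.1, -7.1, -1.0]
finger_gap: 0.185
```

Request:
arm_command(series=[[[1.5,0,0.5,0],[1.5,0,0,0],[0,0,0,0]]])

```text
t: 19.5
tcp_pos: [0.4153, 0.1142, 0.1315]
tool_rot: [0.483, 0.515, -0.486, 0.515]
force: [-1.6, -6.0, -1.5]
finger_gap: 0.188
```

Request:
arm_command(series=[[[1.5,0,0.5,0],[1.5,0,0,0],[0,0,0,0]]])

```text
t: 19.8
tcp_pos: [0.4155, 0.1143, 0.1297]
tool_rot: [0.484, 0.515, -0.486, 0.515]
force: [-4.9, -5.1, 11.1]
finger_gap: 0.186
```

The downward move now meets a stop (+11 N at TCP z = 0.1297). I'll open the jaws, rise and look.

Request:
arm_command(series=[[[1,0,0,0],[0,0,0,0],[0,0,0,0]]])

```text
t: 20.1
tcp_pos: [0.4157, 0.1143, 0.1292]
tool_rot: [0.484, 0.514, -0.486, 0.515]
force: [-5.0, -4.5, 14.3]
finger_gap: 0.185
```

Request:
arm_command(series=[[[0,0,0,0],[0,0,0,0],[0,0,0,0],[0,0,0,0]]], jaw=55)

```text
t: 20.5
tcp_pos: [0.4163, 0.1154, 0.128]
tool_rot: [0.485, 0.514, -0.485, 0.514]
force: [-0.2, -0.3, -0.0]
finger_gap: 0.551
```

Request:
arm_command(series=[[[-10,0,0,0],[-20,0,0,0],[-30,0,0,0],[-40,0,0,0],[-40,0,0,0],[-40,0,-30,0],[0,0,-45,0],[0,0,-45,0],[0,0,-45,0],[0,0,-45,0]]])

```text
t: 21.5
tcp_pos: [0.4032, 0.3267, 0.3091]
tool_rot: [0.486, 0.514, -0.485, 0.514]
force: [1.2, -0.2, 0.8]
finger_gap: 0.553
```

```bash
python3 v.py g .49 .123 .12 38; python3 - <<'E'
from h import *
ck={};bl={};t=np.radians(3.5)
for n in P:
    im=cv2.imread(f"pics/g_{n}.png");H=cv2.cvtColor(im,cv2.COLOR_BGR2HSV).astype(int);T=[.5055,.123,.191];G=[.5055-.09*np.cos(t),.123-.09*np.sin(t),.144]
    u,v=proj(n,T).round().astype(int);print(n,"exp cork",proj(n,T),"bulb",proj(n,[.5055,.123,.102]),"ball",proj(n,G))
    try:
        ck[n],st,_=cen((H[...,1]>80)&(H[...,0]<22)&(H[...,2]>120),(u-6,v-6,13,13));print("cork",ck[n],st)
        u,v=proj(n,G).round().astype(int)
        bl[n],st,_=cen(im.max(2)<60,(u-7,v-7,15,15));print("ball",bl[n],st)
    except Exception as e:print(e)
if len(ck)==2:print("cork",tri(ck["scene"],ck["top"]))
if len(bl)==2:print("ball",tri(bl["scene"],bl["top"]),G)
E
```

```text
scene origin 333 162 scale 5.131578947368421
top origin 237 172 scale 5.131578947368421
21.6 [0.4031 0.3296 0.3089] [-0.274  -0.4212  0.3972] 0.5466905698941746
scene exp cork [371.0217 191.0538] bulb [369.3962 206.9032] ball [375.3303 177.8238]
cork [371.0976 189.9756] [368 187   8   7  41]
ball [373.8 176.6] [373 176   3   2   5]
top exp cork [273.3256 200.4393] bulb [276.0141 205.2773] ball [276.2385 234.9119]
cork [273.9524 200.5   ] [271 197   7   8  42]
ball [277.875  234.6667] [276 232   5   6  24]
cork (array([0.5045, 0.1218, 0.195 ]), [np.float64(0.0008935402239408745), np.float64(0.0008935402239408543)])
ball (array([0.416 , 0.1123, 0.1491]), [np.float64(0.00025370486342036916), np.float64(0.00025370486342043947)]) [np.float64(0.41566786814203194), np.float64(0.11750563144186288), 0.144]
```

View pics/g.png

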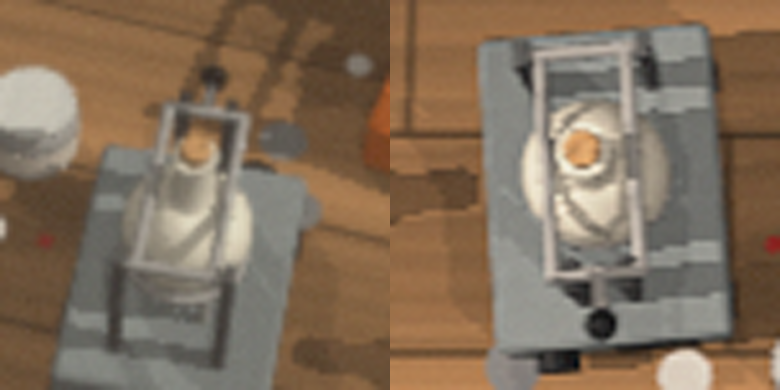

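Both views show the bar lying level in its catch, with the prongs either side of the neck and the flask upright. The cork comes out at (0.5045, 0.122), about 2 mm from the ring axis. The ball's z is 0.149 against 0.144, but the cork shows the same bias of about +4 mm. I'll confirm by pressing on the ball with shut fingers: contact should come at TCP z ≈ 0.153.

Request:
arm_command(series=[[[0,0,43,0],[0,0,43,0],[0,0,43,0],[0,0,43,0],[0,0,44,0],[0,0,0,0],[40,0,0,0],[40,0,0,0],[40,0,0,0],[20,0,0,0]]], jaw=0)

```text
t: 22.6
tcp_pos: [0.4142, 0.1096, 0.1661]
tool_rot: [0.484, 0.515, -0.486, 0.513]
force: [0.4, -0.8, 0.3]
finger_gap: 0.002
```

Request:
arm_command(series=[[[6,0,0,0],[4,0,0,0],[2,0,0,0],[0,0,0,0]]])

```text
t: 23.0
tcp_pos: [0.4171, 0.1095, 0.1571]
tool_rot: [0.486, 0.514, -0.485, 0.515]
force: [0.1, 0.9, -0.2]
finger_gap: -0.001
```

Request:
arm_command(series=[[[1.5,0,0,0],[0,0,0,0]]])

```text
t: 23.2
tcp_pos: [0.4167, 0.1093, 0.1553]
tool_rot: [0.486, 0.514, -0.485, 0.515]
force: [-0.9, 0.4, 0.2]
finger_gap: -0.001
```

Request:
arm_command(series=[[[0,0,-4,0],[1.5,0,0,0],[0,0,0,0]]])

```text
t: 23.5
tcp_pos: [0.416, 0.1135, 0.1532]
tool_rot: [0.485, 0.514, -0.485, 0.514]
force: [0.4, 0.6, -0.6]
finger_gap: 0.002
```

Request:
arm_command(series=[[[1.5,0,0,0],[0,0,0,0]]])

```text
t: 23.7
tcp_pos: [0.4162, 0.1134, 0.1523]
tool_rot: [0.485, 0.514, -0.485, 0.514]
force: [-1.3, 0.4, 7.9]
finger_gap: -0.002
```

Request:
arm_command(series=[[[1,0,0,0],[0,0,0,0]]])

```text
t: 23.9
tcp_pos: [0.4162, 0.1135, 0.152]
tool_rot: [0.486, 0.514, -0.485, 0.514]
force: [-2.3, -0.3, 14.7]
finger_gap: 0.002
```

Contact came at z = 0.1525 and is rigid, so the bar is fully closed. I'll retreat and hand in after a last check.

Request:
arm_command(series=[[[-10,0,0,0],[-30,0,0,0],[-40,0,0,0],[-40,0,0,0],[-40,0,-30,0],[0,0,-45,0],[0,0,-45,0],[0,0,-45,0],[0,0,-45,0],[0,0,0,0]]])

```text
t: 24.9
tcp_pos: [0.4033, 0.3275, 0.3107]
tool_rot: [0.485, 0.516, -0.483, 0.515]
force: [0.1, -0.2, 0.4]
finger_gap: -0.0
```

```bash
python3 v.py k .49 .123 .12 38; python3 - <<'E'
from h import *
ck={}
for n in P:
    H=cv2.cvtColor(cv2.imread(f"pics/k_{n}.png"),cv2.COLOR_BGR2HSV).astype(int)
    u,v=proj(n,[.5055,.123,.191]).round().astype(int)
    ck[n],st,_=cen((H[...,1]>80)&(H[...,0]<22)&(H[...,2]>120),(u-6,v-6,13,13))
print("cork",tri(ck["scene"],ck["top"]))
a=cv2.imread("pics/g_top.png").astype(int)[170:255,240:320];b=cv2.imread("pics/k_top.png").astype(int)[170:255,240:320];print("changed px",(abs(a-b).max(2)>40).sum())
from station import ticket
print(ticket.sign_off())
E
```

```text
scene origin 333 162 scale 5.131578947368421
top origin 237 172 scale 5.131578947368421
25.0 [0.4033 0.3235 0.3103] [-0.0196 -0.979  -0.2056] 0.001564289777946597
cork (array([0.5045, 0.1218, 0.195 ]), [np.float64(0.0008935402239408745), np.float64(0.0008935402239408543)])
changed px 20
the job is handed in; nothing more can be done
None
```

The flask is standing upright in the shaker's wire ring with the hold-down bar closed over it. I handed the job in at about 25 s of the 64 s allowed; the sign-off reports no verdict.

**What I did:** I straightened the leaning flask in the tape by closing the jaws along its lean. I then lifted it, lowered it into the ring until the wrist force showed contact (load on the ring about 10 N), and released it. After that I gripped the ball, swung the bar over along its arc, and pressed it down into the catch.

**Last checks:**
- **Flask position:** the cork measures about 2 mm sideways from the ring axis, which means a lean of roughly 0.02 rad. The bulb itself was checked in only one view after release, the scene camera, where it matched the seated position to within a pixel.
- **Bar:** pressing on the ball met a rigid stop with the fingertip at z = 0.1525 m. A fully closed bar predicts 0.153 m.
- **One disagreement:** the camera height of the ball was about 5 mm too high. The cork read 4 mm high in the same pictures, so I put this down to calibration and relied on the press test.
- **Robot and other objects:** the gripper is empty and clear of everything. I saw no contact with the other objects, but I did not measure their positions again.

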